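Try out the lid stay of the blue case

TASK

A new folding stay has been fitted in the blue steel case: try it out. Raise the blue lid by its bar handle until the stay locks and let go so that the lid stands up by itself, then press down the orange roller at the knee of the stay to break it, and let the lid sink until it is fully shut. Leave the grey case shut.

Things in the scene. Friction and masses are not known exactly. Their poses are not given: they have to be found in the camera images.
- lid_handle (a point): Middle of the black round bar (10 mm thick, 100 mm long, 45 mm ahead of the lid's front edge) of the blue case (270 wide, 200 deep, 90 high). x axis: along the lid from bar to hinge; y: along the bar; z: out of the lid's outer face. The hinge axis, parallel to y, lies 245 mm along +x and 5 mm down -z. Closed, the bar is 95 mm above the bench; locked open about 330 mm; 40 mm of free gap between bar and case.
- stay_knee (a point): Middle of the orange roller (20 mm thick, 36 mm long along the case's width) on the knee of the folding stay inside the blue case, 85 mm to the left (+y) of its middle; hidden while the lid is shut. Stay locked: about 104 mm above the bench, 127 mm in front of the hinge, reached from above. Press it straight down about 30 mm (2 to 5 N) to break the stay; under 22 mm it may spring back.
- blue_lid (a joint): Angle of the blue lid: 0 shut, growing as it rises (rad). The lid weighs about 0.6 kg and is damped: let go, it sinks shut by itself in about 6 s. From 1.31 rad up the sprung stay draws it on and locks at 1.355; it can go no further than 1.36. Forcing the lid down does not unlock the stay. Both cases are fixed to the bench and open away from the robot.
- grey_lid (a joint): Angle of the lid of the grey case, of the same size and handle as the blue one, standing beside it on either side: 0 shut, growing as it rises (rad). Leave it shut.

How it is judged:
By the outcome, as a careful person would: the job done as asked, in the order asked, and still so for the second after the job is handed in, with the robot touching nothing.
It also fails if it takes over 61 s, if anything falls off the work surface, if the arm or the gripper's body presses on something with over 40 N, if the wrist force passes 120 N, or if a joint passes its speed limit or range.

ROBOT

A 7-joint arm with a two-finger parallel gripper is mounted at the origin on the work surface. World frame = base frame: x ahead of the robot, y to its left, z up, the work surface at z = 0. Lengths are in m, angles in rad, forces in N, time in s.
With the tool pointing down it reaches from about 0.425 to 1.025 m from the base axis. Payload 9.4 kg.
Tool frame: the origin (TCP) lies at the very end of the fingers, on their centre line; the grasp point (between the pads) lies 19 mm behind it (r.pinch_z is the distance from the TCP to the grasp point, in m); z points along the fingers, y is the line along which they close (so a half turn about z gives the same grasp; the last joint's range is limited). The gripper opens to 93 mm and grips with 3 to 60 N. Pads are 15 mm wide; open, the fingers measure 128 mm over their backs; the gripper's body (75 mm by 188 mm) begins 65 mm behind the grasp point.
Start: joints at [1.207, 0.599, -0.003, 1.599, 0.002, 0.943, -0.08], TCP at [0.205, -0.695, 0.219] pointing down, gripper open.
Joint ranges: [-2.57, 2.57], [-0.35, 1.97], [-1.29, 1.29], [0.11, 2.56], [-1.05, 4.19], [0.11, 1.86], [-2.63, 2.63]. Speed limits (rad/s): [2.22, 2.22, 3.01, 3.01, 3.14, 3.14, 3.14].

INTERFACE

Orientations are given as a unit quaternion [x, y, z, w].
In Python, from plant import r, viewer, models gives the robot as it stands.
- The arm moves only by the tool play_rows, never from a script. Its argument "steps" is a list of rows, each a list of 7 numbers: the opening, from -1 (shut) to 1 (fully open), so that 0 is half open, then the shift along the tool's x, y, z in units of 30 mm (1.0 is 30 mm), then the turn, a rotation vector about the tool's x, y, z in units of 6 degrees (1.0 is 6 degrees). A call has 1 to 5 rows; each row shifts and turns the commanded pose from where the row before left it, along the tool's axes as they then stand; what a row does not reach is not made up. A row lasts 1/10 s, in which the tool goes at most 50 mm and 8.59 degrees, less where a joint would pass 70% of its speed; a pose out of reach is approached as far as the arm can. A call is refused whole if a number of a shift passes 1 or a number of a turn 1, either way. A call with a gripper value outside its range is refused whole. The fingers move at their own pace and stop on an object; "squeeze" is the grip in N (left out, the last holds). Time passes only in rows, so rows that do not move let the fingers close. It gives the time, the measured TCP pose, the force, the opening and the grip force at its end, in the units of the state.
- r.observe(): the state, without advancing time (a new reading comes with each control period).
- viewer.read_camera(name): name is "side" or "top"; returns the picture (480x640x3 uint8, red, green, blue); there is no depth.
- viewer.calibration(name): a dict with "fx", "fy", "cx", "cy" (pixels), "pose" (4x4, takes a point from camera to world coordinates). Camera axes: x right, y down, z forward; pixel columns grow to the right and rows downward; lengths in m; the calibration is good to about 2 mm. A picture is of the moment at which its call begins. calibration takes no time and is no camera call.
- r.sign_off(): hands the job in; it is judged then, once.
Trained networks look in the newest picture that a camera, given by its name, has taken for a name from the list of things; names that differ only in an ending like _2 or _b are one class to them, and where a whole thing is asked for, a point or a joint stands for the part that bears it (a point fixed in the world has none). Each returns a list of dicts, best first, with "p" (0 to 1); they miss things now and then, are a little off and sometimes report something else, mostly with a low value. They report only what shows in the picture. A call takes as long as a camera call.
- models.find_in(query, camera): "centre" ([row, column] in pixels, amid what is visible of it).
- models.outline_of(query, camera): "mask" (480x640 bool, what is visible of it) and "centre" ([row, column] in pixels, amid what is visible of it).
- models.tip_of(query, camera): "centre" ([row, column] in pixels: a listed point, or the origin of a listed thing).
The state is a dict: "time": time; "q": joint angles; "qd": joint speeds; "effort": joint torques, N m; "ee_pos": TCP position; "ee_rot": TCP orientation; "force": force on the tool from outside, world axes, zero at the start; "ft_torque": the same for the moment, N m; "finger_gap": finger opening in m; "gripper_force": force on a finger pad.
Only numpy, scipy, OpenCV 4.12 (cv2) and the standard library are available. Lean on these libraries where they do the work, as an engineer would, in place of code of your own. Each camera call takes 0.05 s, during which the arm holds its last target. There are 200 camera calls.

## Working session

There is one attempt and no reset: what is moved stays moved. The work goes in short steps, Python scripts to look and compute and a tool call to move; the robot and the scene stay as the last step left them, time stands still between calls to the robot, and variables do not carry over. Pictures are saved under pics/ and viewed, at most 10 in all, crops included, and the job is handed in when it is done.

Besides the shell and the picture viewer there is one more tool, called after ">>>" in YAML: its name, and indented under it one key for each argument. play_rows: Moves the arm, as the interface text tells. Its arguments: {"type":"object","properties":{"steps":{"type":"array"},"squeeze":{"type":"number"}},"required":["steps"]}

```bash
mkdir -p pics; cat > h.py <<'E'
import numpy as np, cv2
from scipy.spatial.transform import Rotation as R
from plant import r, viewer, models
def ray(cam,rc):
    c=viewer.calibration(cam);T=np.array(c["pose"])
    d=T[:3,:3]@np.array([(rc[1]-c["cx"])/c["fx"],(rc[0]-c["cy"])/c["fy"],1.])
    return T[:3,3],d/np.linalg.norm(d)
def at_z(cam,rc,z):
    o,d=ray(cam,rc); return o+d*(z-o[2])/d[2]
def tri(a,b):
    (o,d),(p,e)=ray("side",a),ray("top",b)
    s=np.linalg.lstsq(np.c_[d,-e],p-o,rcond=None)[0]
    A,B=o+d*s[0],p+e*s[1]; return (A+B)/2,np.linalg.norm(A-B)
def proj(cam,P):
    c=viewer.calibration(cam);T=np.linalg.inv(np.array(c["pose"]));q=T[:3,:3]@P+T[:3,3]
    return c["cy"]+c["fy"]*q[1]/q[2],c["cx"]+c["fx"]*q[0]/q[2]
def snap(cam,name):
    im=viewer.read_camera(cam);cv2.imwrite(f"pics/{name}.png",im[:,:,::-1]);return im
E
python3 - <<'E'
from h import *
ims=[snap(c,c+"0") for c in("side","top")]
cv2.imwrite("pics/both0.png",cv2.resize(np.vstack(ims)[:,:,::-1],None,fx=.62,fy=.62))
for c in("side","top"):
    for q in("lid_handle","blue_lid"):
        for f in("tip_of","find_in"):
            print(c,q,f,[(d["p"],np.round(d["centre"],1)) for d in getattr(models,f)(q,c)][:3])
    print(np.round(viewer.calibration(c)["pose"],2))
s=r.observe();print(s["time"],s["ee_pos"],s["ee_rot"])
E
```

```text
side lid_handle tip_of [(0.64, array([200.8, 432.2]))]
side lid_handle find_in [(0.6, array([178.4, 374.8]))]Traceback (most recent call last):
  File "<stdin>", line 7, in <module>
ValueError: it knows: lid_handle, stay_knee
```

View pics/both0.png

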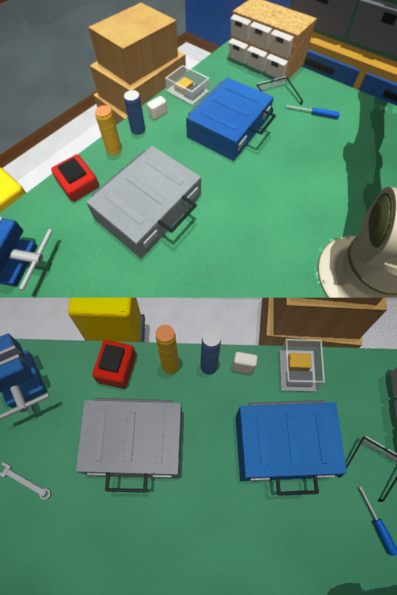

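The side view shows the blue case with its bar near (row 205, col 432). In the top view the blue case is on the right with its bar near (310, 479), and the grey case is on the left.

```bash
python3 - <<'E'
from h import *
t=models.tip_of("lid_handle","top");s=models.tip_of("lid_handle","side")
print([(d["p"],d["centre"]) for d in t],[(d["p"],d["centre"]) for d in s])
for a in s:
  for b in t: print(tri(a["centre"],b["centre"]))
for b in t: print("z95",at_z("top",b["centre"],.095))
# blue mask in top: top face corners
im=cv2.imread("pics/top0.png");hsv=cv2.cvtColor(im,cv2.COLOR_BGR2HSV)
m=cv2.inRange(hsv,(100,120,90),(125,255,255));m[:, :350]=0;m[:150]=0
n,l,st,_=cv2.connectedComponentsWithStats(m);k=1+st[1:,4].argmax();print(st[k])
pts=np.argwhere(l==k)
W=np.array([at_z("top",p,.09)[:2] for p in pts[::5]])
rc=cv2.minAreaRect(W.astype(np.float32));print(rc);print(cv2.boxPoints(rc))
s=r.observe();print(s["time"],s["ee_pos"],s["ee_rot"])
c=viewer.calibration("top");print(np.round(c["pose"],2))
cv2.imwrite("pics/c0.png",cv2.resize(np.hstack([im[150:350,360:580],cv2.imread("pics/side0.png")[110:310,290:510]]),None,fx=1.8,fy=1.8))
E
```

```text
[(0.65, [314.9, 480.2])] [(0.64, [200.8, 432.2])]
(array([ 0.46328319, -0.25416655,  0.09039757]), np.float64(0.0005616000418802197))
z95 [ 0.46320763 -0.25246575  0.095     ]
[  387   169   172   123 18561]Traceback (most recent call last):
  File "<stdin>", line 12, in <module>
  File "h.py", line 9, in at_z
    o,d=ray(cam,rc); return o+d*(z-o[2])/d[2]
        ~~~^^^^^^^^
  File "h.py", line 5, in ray
    c=viewer.calibration(cam);T=np.array(c["pose"])
ValueError: time passes only in moves, steps and waits
```

```bash
python3 - <<'E'
s=open('h.py').read()
s=s.replace("def ray(","_C={}\ndef cal(n):\n    if n not in _C:_C[n]=viewer.calibration(n)\n    return _C[n]\ndef ray(",1).replace("c=viewer.calibration(cam)","c=cal(cam)")
open('h.py','w').write(s)
E
python3 - <<'E'
from h import *
im=cv2.imread("pics/top0.png");hsv=cv2.cvtColor(im,cv2.COLOR_BGR2HSV)
m=cv2.inRange(hsv,(100,120,90),(125,255,255));m[:, :350]=0;m[:150]=0
n,l,st,_=cv2.connectedComponentsWithStats(m);k=1+st[1:,4].argmax()
W=np.array([at_z("top",p,.09)[:2] for p in np.argwhere(l==k)])
rc=cv2.minAreaRect(W.astype(np.float32));print(rc);print(cv2.boxPoints(rc))
s=r.observe();print(s["time"],s["ee_pos"],s["ee_rot"],s["q"])
cv2.imwrite("pics/c0.png",cv2.resize(np.hstack([im[150:350,360:580],cv2.imread("pics/side0.png")[110:310,290:510]]),None,fx=1.8,fy=1.8))
E
```

```text
((0.609836995601654, -0.24495361745357513), (0.2036401927471161, 0.2747475802898407), 4.064403533935547)
[[ 0.49853626 -0.11514211]
 [ 0.51800966 -0.3891987 ]
 [ 0.72113776 -0.37476513]
 [ 0.7016643  -0.10070854]]
0.3 [ 0.20503179 -0.69526837  0.21833239] [ 9.89734466e-01  1.42918273e-01 -6.77339939e-05 -2.21872388e-04] [ 1.20730292  0.59959125 -0.00248905  1.59960958  0.00177816  0.94285671
 -0.0797749 ]
```

View pics/c0.png

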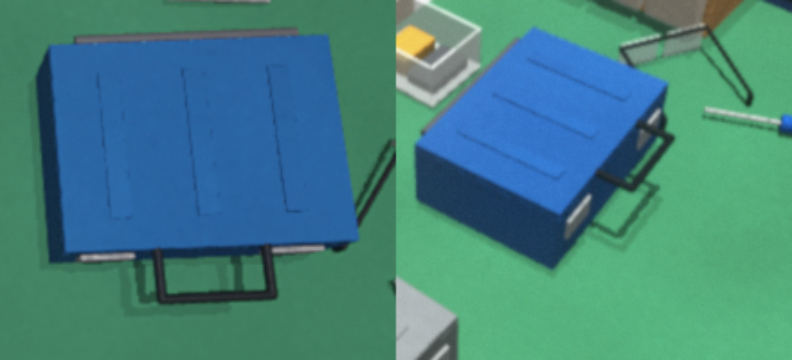

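```bash
python3 - <<'E'
from h import *
f=lambda x,y,z:at_z("top",(150+y/1.8,360+x/1.8),z)
P=[f(x,y,.09) for x,y in[(66,252),(357,241),(328,37),(52,45)]]
print(np.round(P,4));e=lambda a,b:(np.linalg.norm(b-a),np.degrees(np.arctan2((b-a)[1],(b-a)[0])))
print([e(P[i],P[(i+1)%4]) for i in range(4)])
a,b=f(160,299,.095),f(275,295,.095);print(a,b,e(a,b),(a+b)/2)
E
```

```text
[[ 0.5004 -0.1177  0.09  ]
 [ 0.5183 -0.3865  0.09  ]
 [ 0.7172 -0.3748  0.09  ]
 [ 0.701  -0.1059  0.09  ]]
[(np.float64(0.2693856179904671), np.float64(-86.18773926028135)), (np.float64(0.19927180487862484), np.float64(3.371624565465851)), (np.float64(0.2693684080600972), np.float64(93.45732768481642)), (np.float64(0.20094058724987487), np.float64(-176.631097065635))]
[ 0.4597982 -0.2014255  0.095    ] [ 0.46635891 -0.30563235  0.095     ] (np.float64(0.10441317634617558), np.float64(-86.3974924341079)) [ 0.46307856 -0.25352893  0.095     ]
```

The blue case is yawed about 3.5° and its bar centre is near (0.464, −0.254, 0.095). Next I turn the tool so the fingers close across the bar.

>>> play_rows:
  steps:
    - [-0.3, 0, 0, 0, 0, 0, -1]
    - [-0.3, 0, 0, 0, 0, 0, -1]
    - [-0.3, 0, 0, 0, 0, 0, -1]
    - [-0.3, 0, 0, 0, 0, 0, -1]
    - [-0.3, 0, 0, 0, 0, 0, -1]
  squeeze: 25

```text
time: 0.8
ee_pos: [0.205, -0.6953, 0.2186]
ee_rot: [0.918, 0.396, -0.0, -0.0]
force: [0.0, -0.4, 0.2]
finger_gap: 0.0578
gripper_force: 0.0
```

>>> play_rows:
  steps:
    - [-0.3, 0, 0, 0, 0, 0, -1]
    - [-0.3, 0, 0, 0, 0, 0, -1]
    - [-0.3, 0, 0, 0, 0, 0, -1]
    - [-0.3, 0, 0, 0, 0, 0, -1]
    - [-0.3, 0, 0, 0, 0, 0, -1]

```text
time: 1.3
ee_pos: [0.205, -0.6954, 0.2185]
ee_rot: [0.784, 0.62, -0.0, -0.0]
force: [-0.3, -0.4, -0.6]
finger_gap: 0.0327
gripper_force: 0.0
```

>>> play_rows:
  steps:
    - [-0.3, 0, 0, 0, 0, 0, -1]
    - [-0.3, 0, 0, 0, 0, 0, -1]
    - [-0.3, 0, 0, 0, 0, 0, -0.9]
    - [-0.3, 0, 0, 0, 0, 0, 0]

```text
time: 1.7
ee_pos: [0.2048, -0.6954, 0.2185]
ee_rot: [0.683, 0.731, 0.0, -0.0]
force: [-0.3, 0.3, 0.2]
finger_gap: 0.0327
gripper_force: 0.0
```

```bash
cat >> h.py <<'E'
psi=np.radians(3.55);u=np.array([np.cos(psi),np.sin(psi),0]);v=np.array([-u[1],u[0],0]);Z=np.array([0,0,1.])
bar=np.array([.464,-.254,.095]);hinge=bar+.245*u-.005*Z
def go(P,ydir,zdir=-Z):
    s=r.observe();T=R.from_quat(s["ee_rot"]);z=zdir/np.linalg.norm(zdir);y=ydir
    G=R.from_matrix(np.c_[np.cross(y,z),y,z])
    print("t",round(s["time"],2),"pos",np.round(s["ee_pos"],4),"F",np.round(s["force"],1),"gap",round(float(s["finger_gap"]),4),"q",np.round(s["q"],2))
    print("shift units",np.round(T.inv().apply(P-s["ee_pos"])/.03,2),"turn",np.round((T.inv()*G).as_rotvec()/np.radians(6),2))
E
python3 -c "
from h import *
go(bar+.1*Z,u)"
```

```text
t 1.7 pos [ 0.2048 -0.6954  0.2185] F [-0.3  0.3  0.2] gap 0.0327 q [ 1.43  0.62 -0.37  1.58  0.26  0.98  1.05]
shift units [14.09  9.62  0.79] turn [ 0.   -0.    0.06]
```

>>> play_rows:
  steps:
    - [-0.3, 0.94, 0.64, 0, 0, 0, 0]
    - [-0.3, 0.94, 0.64, 0, 0, 0, 0]
    - [-0.3, 0.94, 0.64, 0, 0, 0, 0]
    - [-0.3, 0.94, 0.64, 0, 0, 0, 0]
    - [-0.3, 0.94, 0.64, 0, 0, 0, 0]

```text
time: 2.2
ee_pos: [0.292, -0.5471, 0.2187]
ee_rot: [0.684, 0.729, -0.0, 0.0]
force: [0.0, -0.7, 0.0]
finger_gap: 0.0328
gripper_force: 0.0
```

>>> play_rows:
  steps:
    - [-0.3, 0.94, 0.64, 0, 0, 0, 0]
    - [-0.3, 0.94, 0.64, 0, 0, 0, 0]
    - [-0.3, 0.94, 0.64, 0, 0, 0, 0]
    - [-0.3, 0.94, 0.64, 0, 0, 0, 0]
    - [-0.3, 0.94, 0.64, 0, 0, 0, 0]

```text
time: 2.7
ee_pos: [0.3784, -0.4, 0.2188]
ee_rot: [0.684, 0.729, -0.0, 0.0]
force: [0.2, -0.9, -0.1]
finger_gap: 0.0326
gripper_force: 0.0
```

>>> play_rows:
  steps:
    - [-0.3, 0.94, 0.64, 0.2, 0, 0, 0]
    - [-0.3, 0.94, 0.64, 0.2, 0, 0, 0]
    - [-0.3, 0.94, 0.64, 0.2, 0, 0, 0]
    - [-0.3, 0.94, 0.64, 0.2, 0, 0, 0]
    - [-0.3, 0.94, 0.64, 0, 0, 0, 0]

```text
time: 3.2
ee_pos: [0.4644, -0.2528, 0.1941]
ee_rot: [0.684, 0.729, -0.0, -0.0]
force: [0.5, 0.5, -1.0]
finger_gap: 0.0328
gripper_force: 0.0
```

```bash
python3 - <<'E'
from h import *
im1=snap("side","s1");im2=snap("top","t1")
go(bar-.019*Z,u)
for c in("side","top"): print(c,[(d["p"],d["centre"]) for d in models.tip_of("lid_handle",c)],proj(c,bar))
cv2.imwrite("pics/c1.png",np.hstack([im1[100:400,250:550],im2[150:450,330:630]])[:,:,::-1])
E
```

```text
t 3.3 pos [ 0.4669 -0.2497  0.1949] F [ 0.1 -1.1  0.6] gap 0.0324 q [ 0.7   0.43 -0.43  2.05  0.26  0.71  0.18]
shift units [-0.14 -0.11  3.96] turn [ 0.02 -0.01  0.08]
side [(0.79, [200.6, 433.9])] (np.float64(199.1434339422906), np.float64(432.07391277283216))
top [(0.98, [311.8, 480.4])] (np.float64(314.43494405945194), np.float64(481.1202443463043))
```

View pics/c1.png

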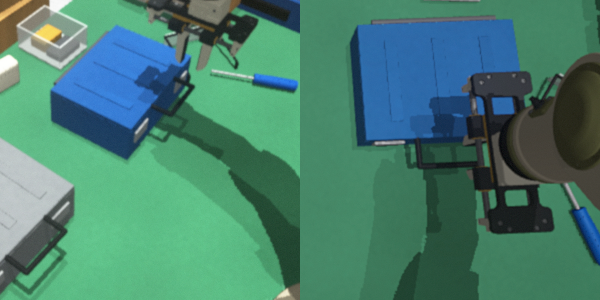

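The gripper hangs above the bar: fingers near side crop (55, 195), bar near (95, 182). Descending now.

>>> play_rows:
  steps:
    - [-0.3, -0.07, -0.05, 0.8, 0, 0, 0]
    - [-0.3, -0.07, -0.06, 0.8, 0, 0, 0]
    - [-0.3, 0, 0, 0.8, 0, 0, 0]
    - [-0.3, 0, 0, 0.8, 0, 0, 0]
    - [-0.3, 0, 0, 0.75, 0, 0, 0]

```text
time: 3.9
ee_pos: [0.4602, -0.2603, 0.0752]
ee_rot: [0.685, 0.729, -0.0, 0.0]
force: [0.1, 0.1, 0.3]
finger_gap: 0.0325
gripper_force: 0.0
```

```bash
python3 -c "
from h import *
im=snap('side','s2');go(bar-.019*Z,u)
cv2.imwrite('pics/c2.png',cv2.resize(im[100:260,330:530],None,fx=3,fy=3)[:,:,::-1])"
```

```text
t 3.95 pos [ 0.459  -0.2595  0.0724] F [-0.8  0.5 -1. ] gap 0.0324 q [ 0.62  0.6  -0.3   2.15  0.41  0.44  0.06]
shift units [ 0.17  0.18 -0.12] turn [-0.03 -0.01  0.01]
```

View pics/c2.png

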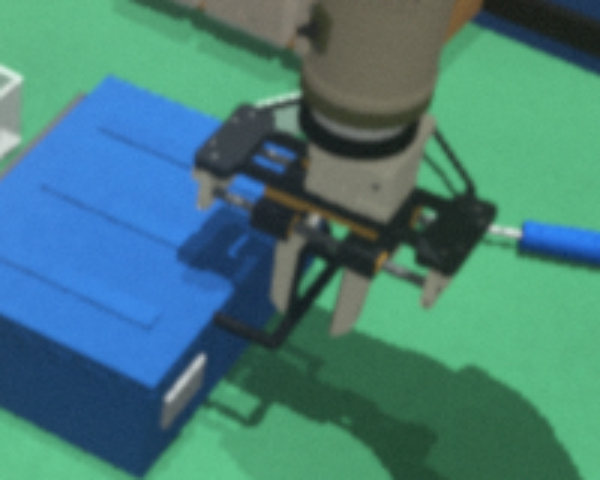

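The fingers straddle the bar, with the crop showing one in the gap and one outside. I centre and close.

>>> play_rows:
  steps:
    - [-0.3, 0.15, 0.15, 0, 0, 0, 0]
    - [-1, 0, 0, 0, 0, 0, 0]
    - [-1, 0, 0, 0, 0, 0, 0]
    - [-1, 0, 0, 0, 0, 0, 0]
    - [-1, 0, 0, 0, 0, 0, 0]

```text
time: 4.45
ee_pos: [0.4639, -0.2542, 0.0768]
ee_rot: [0.683, 0.73, -0.001, -0.0]
force: [-4.2, 0.2, 6.8]
finger_gap: 0.0091
gripper_force: 25.0
```

```bash
python3 - <<'E'
from h import *
s=r.observe();print(s["time"],s["ee_pos"],s["force"],s["finger_gap"],s["gripper_force"])
b=s["ee_pos"]+.019*Z; b[2]=.095
print(b, "d along u, v from est", (b-bar)@u,(b-bar)@v)
# arc plan in tool units (y fwd, z down), 27 rows
th=np.linspace(0,1.36,28)
p=np.c_[-.245*np.cos(th)+.005*np.sin(th)*-1*-1, .245*np.sin(th)+.005*np.cos(th)]
print(np.round(np.c_[np.diff(p[:,0]),-np.diff(p[:,1])]/.03,2).tolist())
E
```

```text
4.45 [ 0.46393575 -0.25423549  0.07684092] [-4.22334409  0.23705819  6.78665879] 0.009101840488555677 25.002999007701874
[ 0.46393575 -0.25423549  0.095     ] d along u, v from est -7.87068468865929e-05 -0.00023105864895533616
[[0.02, -0.41], [0.04, -0.41], [0.06, -0.41], [0.08, -0.4], [0.1, -0.4], [0.12, -0.39], [0.14, -0.39], [0.16, -0.38], [0.18, -0.37], [0.2, -0.36], [0.21, -0.35], [0.23, -0.34], [0.25, -0.33], [0.27, -0.31], [0.28, -0.3], [0.3, -0.29], [0.31, -0.27], [0.32, -0.26], [0.34, -0.24], [0.35, -0.22], [0.36, -0.2], [0.37, -0.19], [0.38, -0.17], [0.38, -0.15], [0.39, -0.13], [0.4, -0.11], [0.4, -0.09]]
```

Bar gripped, pose as estimated. Lifting along the arc.

>>> play_rows:
  steps:
    - [-1, 0, 0.02, -0.41, 0, 0, 0]
    - [-1, 0, 0.04, -0.41, 0, 0, 0]
    - [-1, 0, 0.06, -0.41, 0, 0, 0]
    - [-1, 0, 0.08, -0.4, 0, 0, 0]
    - [-1, 0, 0.1, -0.4, 0, 0, 0]

```text
time: 4.95
ee_pos: [0.4727, -0.2536, 0.1382]
ee_rot: [0.683, 0.73, -0.001, -0.001]
force: [-4.6, -3.1, -4.8]
finger_gap: 0.0092
gripper_force: 25.0
```

>>> play_rows:
  steps:
    - [-1, 0, 0.12, -0.39, 0, 0, 0]
    - [-1, 0, 0.14, -0.39, 0, 0, 0]
    - [-1, 0, 0.16, -0.38, 0, 0, 0]
    - [-1, 0, 0.18, -0.37, 0, 0, 0]
    - [-1, 0, 0.2, -0.36, 0, 0, 0]

```text
time: 5.45
ee_pos: [0.4956, -0.252, 0.1949]
ee_rot: [0.683, 0.73, -0.002, -0.001]
force: [-7.8, -3.1, -1.4]
finger_gap: 0.0093
gripper_force: 25.0
```

```bash
cat >> h.py <<'E'
def lid():
    s=r.observe();g=s["ee_pos"]+R.from_quat(s["ee_rot"]).apply([0,0,-.019]);d=g-hinge
    th=np.arctan2(d[2],-d@u)-np.arctan2(.005,.245)
    print("t",s["time"],"th",th,"rad",np.hypot(d[2],d@u),"F",np.round(s["force"],1),s["finger_gap"],np.round(s["q"],2))
E
python3 -c "
from h import *
lid();im=snap('side','s3');print(models.tip_of('lid_handle','side'))
c=np.cos(.504);sn=np.sin(.504);print(proj('side',hinge-(.245*c-.005*sn)*u+(.245*sn+.005*c)*Z))"
```

```text
t 5.45 th 0.5057975203746032 rad 0.24660914657383595 F [-7.8 -3.1 -1.4] 0.00925835805025021 [ 0.67  0.46 -0.42  1.99  0.27  0.75  0.15]
[{'centre': [154.5, 425.2], 'p': 0.9}]
(np.float64(149.96798686727377), np.float64(426.5213915221301))
```

>>> play_rows:
  steps:
    - [-1, 0, 0.22, -0.35, 0, 0, 0]
    - [-1, 0, 0.23, -0.34, 0, 0, 0]
    - [-1, 0, 0.25, -0.33, 0, 0, 0]
    - [-1, 0, 0.27, -0.31, 0, 0, 0]
    - [-1, 0, 0.28, -0.3, 0, 0, 0]

```text
time: 6.05
ee_pos: [0.5311, -0.2496, 0.244]
ee_rot: [0.684, 0.73, -0.003, -0.003]
force: [-16.0, -2.4, 9.1]
finger_gap: 0.0091
gripper_force: 25.0
```

>>> play_rows:
  steps:
    - [-1, 0, 0.3, -0.29, 0, 0, 0]
    - [-1, 0, 0.31, -0.27, 0, 0, 0]
    - [-1, 0, 0.32, -0.26, 0, 0, 0]
    - [-1, 0, 0.34, -0.24, 0, 0, 0]
    - [-1, 0, 0.35, -0.22, 0, 0, 0]

```text
time: 6.55
ee_pos: [0.5813, -0.2463, 0.2842]
ee_rot: [0.683, 0.73, -0.002, -0.001]
force: [-13.6, -0.6, 11.9]
finger_gap: 0.0091
gripper_force: 25.0
```

```bash
python3 -c "
from h import *
lid()"
```

```text
t 6.55 th 1.0118069508743737 rad 0.24838677540484852 F [-13.6  -0.6  11.9] 0.009109308880463882 [ 0.61  0.45 -0.44  1.73  0.22  1.01  0.15]
```

>>> play_rows:
  steps:
    - [-1, 0, 0.34, -0.28, 0, 0, 0]
    - [-1, 0, 0.36, -0.24, 0, 0, 0]
    - [-1, 0, 0.38, -0.2, 0, 0, 0]
    - [-1, 0, 0.38, -0.17, 0, 0, 0]
    - [-1, 0, 0.39, -0.14, 0, 0, 0]

```text
time: 7.05
ee_pos: [0.639, -0.2422, 0.3113]
ee_rot: [0.683, 0.73, -0.0, -0.001]
force: [1.0, -2.8, -15.1]
finger_gap: 0.009
gripper_force: 25.0
```

```bash
python3 -c "
from h import *
lid()"
```

```text
t 7.05 th 1.2685439827284852 rad 0.25017885831164244 F [  1.   -2.8 -15.1] 0.008984701967747113 [ 0.56  0.5  -0.43  1.58  0.23  1.12  0.14]
```

>>> play_rows:
  steps:
    - [-1, 0, 0.25, -0.03, 0, 0, 0]
    - [-1, 0, 0.25, -0.02, 0, 0, 0]
    - [-1, 0, 0.15, -0.02, 0, 0, 0]
    - [-1, 0, 0.05, 0, 0, 0, 0]
    - [-1, 0, 0, 0, 0, 0, 0]

```text
time: 7.55
ee_pos: [0.6615, -0.2407, 0.3163]
ee_rot: [0.683, 0.73, 0.001, 0.002]
force: [-1.2, -2.4, 6.1]
finger_gap: 0.0091
gripper_force: 25.0
```

```bash
python3 -c "
from h import *
lid()
im=snap('side','s4');im2=snap('top','t4')
for c in('side','top'):print([(d['p'],d['centre']) for d in models.tip_of('stay_knee',c)])
cv2.imwrite('pics/c4.png',np.hstack([im[60:360,250:550],im2[80:380,340:640]])[:,:,::-1])"
```

```text
t 7.55 th 1.3604721421858839 rad 0.24977657731523376 F [-1.2 -2.4  6.1] 0.00910550795852123 [ 0.53  0.52 -0.43  1.53  0.23  1.14  0.13]
[]
[(0.81, [246.9, 421.8])]
```

View pics/c4.png

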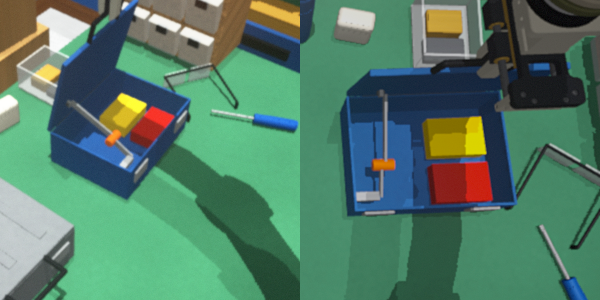

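The lid is up. The orange roller shows at side (198, 363) and top (246, 422), with the stay almost straight. A small extra push will confirm it has reached the stop.

>>> play_rows:
  steps:
    - [-1, 0, 0.1, 0, 0, 0, 0]
    - [-1, 0, 0.05, 0, 0, 0, 0]
    - [-1, 0, 0, 0, 0, 0, 0]

```text
time: 8.05
ee_pos: [0.6636, -0.2406, 0.3166]
ee_rot: [0.683, 0.73, -0.001, 0.0]
force: [-10.2, -2.4, 12.4]
finger_gap: 0.009
gripper_force: 25.0
```

```bash
python3 -c "
from h import *
lid()
print(tri((198,363),(246.9,421.8)), at_z('top',(246.9,421.8),.104), hinge-.127*u+.085*v)"
```

```text
t 8.05 th 1.3693820128967122 rad 0.24970337752952104 F [-10.2  -2.4  12.4] 0.009003218606812339 [ 0.53  0.53 -0.43  1.52  0.23  1.15  0.12]
(array([ 0.5719554 , -0.15634883,  0.10752357]), np.float64(0.002611981331174197)) [ 0.57150999 -0.15770348  0.104     ] [ 0.57651041 -0.1618566   0.09      ]
```

At the stop (10 N). Release and rise.

>>> play_rows:
  steps:
    - [-1, 0, -0.1, 0, 0, 0, 0]
    - [-0.3, 0, 0, 0, 0, 0, 0]
    - [-0.3, 0, 0, 0, 0, 0, 0]
    - [-0.3, 0, 0, 0, 0, 0, 0]
    - [-0.3, 0, 0, -0.5, 0, 0, 0]

```text
time: 8.55
ee_pos: [0.6614, -0.24, 0.3274]
ee_rot: [0.683, 0.731, -0.001, -0.002]
force: [0.3, 0.6, -0.5]
finger_gap: 0.032
gripper_force: 0.0
```

>>> play_rows:
  steps:
    - [-0.3, 0, 0, -0.9, 0, 0, 0]
    - [-0.3, 0, 0, -0.9, 0, 0, 0]
    - [-0.3, 0, 0, -0.5, 0, 0, 0]
    - [-0.3, 0, -1, 0, 0, 0, 0]
    - [-0.3, 0, -1, 0, 0, 0, 0]

```text
time: 9.05
ee_pos: [0.6021, -0.2439, 0.3983]
ee_rot: [0.683, 0.731, 0.0, 0.0]
force: [0.3, 0.2, 0.1]
finger_gap: 0.0329
gripper_force: 0.0
```

>>> play_rows:
  steps:
    - [-1, 0, -1, 0, 0, 0, 0]
    - [-1, 0, -1, 0, 0, 0, 0]
    - [-1, 0, -1, 0, 0, 0, 0]
    - [-1, 0, -0.5, 0, 0, 0, 0]
    - [-1, 0, 0, 0, 0, 0, 0]

```text
time: 9.55
ee_pos: [0.4962, -0.252, 0.3988]
ee_rot: [0.684, 0.73, -0.0, 0.0]
force: [0.2, 0.2, -0.1]
finger_gap: 0.0006
gripper_force: 0.0
```

```bash
python3 - <<'E'
from h import *
im=snap('side','s5');im2=snap('top','t5')
for c in('side','top'):
  for q in('stay_knee','lid_handle'):print(c,q,[(d['p'],d['centre']) for d in models.tip_of(q,c)])
th=1.355;print(proj('side',hinge-(.245*np.cos(th)-.005*np.sin(th))*u+(.245*np.sin(th)+.005*np.cos(th))*Z))
tilt=np.radians(15);zd=np.sin(tilt)*u-np.cos(tilt)*Z
k=np.array([.572,-.157,.104]);go(k-zd*.10,-v,zd)
cv2.imwrite('pics/c5.png',np.hstack([im[60:360,250:550],im2[80:380,340:640]])[:,:,::-1])
E
```

```text
side stay_knee [(0.8, [196.2, 365.7])]
side lid_handle [(0.66, [72.3, 357.3])]
top stay_knee [(0.66, [245.7, 425.1])]
top lid_handle [(0.87, [140.2, 526.6])]
(np.float64(70.23095084315378), np.float64(358.8615823350693))
t 9.85 pos [ 0.4984 -0.2512  0.3977] F [ 0.8 -0.7 -0.5] gap 0.0004 q [ 0.72  0.26 -0.46  1.73  0.12  1.18  0.3 ]
shift units [2.97 1.8  6.57] turn [-1.98  1.95 14.96]
```

View pics/c5.png

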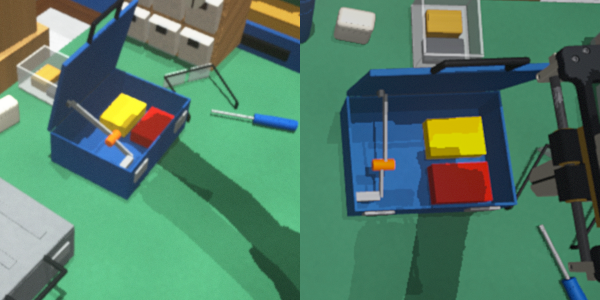

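The lid stands by itself. The roller is at side (196, 366) and top (246, 425). Now turn the gripper 90° and tilt it for the press.

>>> play_rows:
  steps:
    - [-1, 0, 0, 0, 0, 0, 1]
    - [-1, 0, 0, 0, 0, 0, 1]
    - [-1, 0, 0, 0, 0, 0, 1]
    - [-1, 0, 0, 0, 0, 0, 1]
    - [-1, 0, 0, 0, 0, 0, 1]

```text
time: 10.35
ee_pos: [0.4981, -0.2513, 0.3976]
ee_rot: [0.85, 0.527, 0.0, -0.0]
force: [-0.3, -0.3, 0.1]
finger_gap: 0.0005
gripper_force: 0.0
```

>>> play_rows:
  steps:
    - [-1, 0, 0, 0, 0, 0, 1]
    - [-1, 0, 0, 0, 0, 0, 1]
    - [-1, 0, 0, 0, 0, 0, 1]
    - [-1, 0, 0, 0, 0, 0, 1]
    - [-1, 0, 0, 0, 0, 0, 1]

```text
time: 10.85
ee_pos: [0.4981, -0.2512, 0.3976]
ee_rot: [0.957, 0.289, -0.0, -0.0]
force: [0.4, 1.0, -0.4]
finger_gap: 0.0008
gripper_force: 0.0
```

>>> play_rows:
  steps:
    - [-1, 0, 0, 0, 0, 0, 1]
    - [-1, 0, 0, 0, 0, 0, 1]
    - [-1, 0, 0, 0, 0, 0, 1]
    - [-1, 0, 0, 0, 0, 0, 1]
    - [-1, 0, 0, 0, 0, 0, 1]

```text
time: 11.35
ee_pos: [0.4981, -0.2512, 0.3976]
ee_rot: [0.999, 0.032, -0.0, -0.0]
force: [-0.4, 0.8, 0.6]
finger_gap: 0.0008
gripper_force: 0.0
```

>>> play_rows:
  steps:
    - [-1, 0, 0, 0, 0, 0.85, 0]
    - [-1, 0, 0, 0, 0, 0.85, 0]
    - [-1, 0, 0, 0, 0, 0.8, 0]
    - [-1, 0, 0, 0, 0, 0, 0]

```text
time: 11.75
ee_pos: [0.4959, -0.2519, 0.3978]
ee_rot: [0.991, 0.032, 0.131, -0.004]
force: [-0.0, -0.9, 0.0]
finger_gap: 0.0003
gripper_force: 0.0
```

```bash
cat >> h.py <<'E'
tilt=np.radians(15);zd=np.sin(tilt)*u-np.cos(tilt)*Z
E
python3 - <<'E'
from h import *
print(tri((196.2,365.7),(245.7,425.1)))
k=np.array([.574,-.159,.104]);go(k-zd*.10,-v,zd)
E
```

```text
(array([ 0.57204542, -0.1625244 ,  0.10849833]), np.float64(0.0015567059806615253))
t 11.75 pos [ 0.4959 -0.2519  0.3978] F [-0.  -0.9  0. ] gap 0.0003 q [ 0.62  0.14 -0.2   1.9  -0.12  0.88 -1.01]
shift units [ 0.17 -2.92  6.85] turn [-0.01 -0.    0.03]
```

>>> play_rows:
  steps:
    - [-1, 0.02, -0.57, 0.8, 0, 0, 0]
    - [-1, 0.02, -0.57, 0.8, 0, 0, 0]
    - [-1, 0.02, -0.57, 0.8, 0, 0, 0]
    - [-1, 0.02, -0.57, 0.8, 0, 0, 0]
    - [-1, 0.02, -0.57, 0.8, 0, 0, 0]

```text
time: 12.25
ee_pos: [0.5268, -0.1627, 0.2819]
ee_rot: [0.991, 0.034, 0.13, -0.005]
force: [0.3, -0.0, -0.4]
finger_gap: 0.0006
gripper_force: 0.0
```

>>> play_rows:
  steps:
    - [-1, 0.02, 0, 0.8, 0, 0, 0]
    - [-1, 0.02, 0, 0.8, 0, 0, 0]
    - [-1, 0, 0, 0.8, 0, 0, 0]
    - [-1, 0, 0, 0.4, 0, 0, 0]
    - [-1, 0, 0, 0, 0, 0, 0]

```text
time: 12.75
ee_pos: [0.5487, -0.1615, 0.2002]
ee_rot: [0.991, 0.034, 0.129, -0.005]
force: [-0.7, 0.4, -0.4]
finger_gap: 0.0006
gripper_force: 0.0
```

```bash
python3 - <<'E'
from h import *
im=snap('side','s6');im2=snap('top','t6')
for c in('side','top'):print([(d['p'],d['centre']) for d in models.tip_of('stay_knee',c)])
k=np.array([.574,-.161,.114]);go(k,-v,zd)
cv2.imwrite('pics/c6.png',np.hstack([im[60:360,250:550],im2[80:380,340:640]])[:,:,::-1])
E
```

```text
[(0.66, [201.8, 361.8])]
[(0.66, [245.5, 421.3])]
t 12.95 pos [ 0.5488 -0.1626  0.2031] F [-0.3  0.1 -0. ] gap 0.0007 q [ 0.4   0.37 -0.21  2.14  0.02  0.38 -1.31]
shift units [0.04 0.   3.09] turn [-0.01 -0.01  0.05]
```

View pics/c6.png

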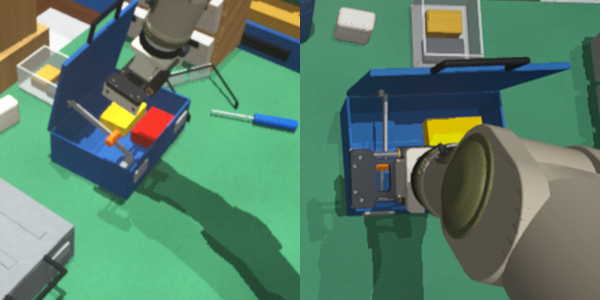

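Gripper is above the roller in both views (side (200, 362)); the lid has plenty of clearance. Joint 6 is heading for its limit, so I cut the tilt to 5° first.

>>> play_rows:
  steps:
    - [-1, 0.2, 0, 0, 0, -0.85, 0]
    - [-1, 0.2, 0, 0, 0, -0.8, 0]
    - [-1, 0.1, 0, 0.3, 0, 0, 0]
    - [-1, 0, 0, 0, 0, 0, 0]

```text
time: 13.35
ee_pos: [0.5639, -0.1611, 0.1952]
ee_rot: [0.998, 0.034, 0.045, -0.002]
force: [-0.6, 0.1, 0.4]
finger_gap: 0.0007
gripper_force: 0.0
```

```bash
python3 - <<'E'
from h import *
t=np.radians(5);k=np.array([.574,-.161,.114]);go(k,-v,np.sin(t)*u-np.cos(t)*Z)
E
```

```text
t 13.35 pos [ 0.5639 -0.1611  0.1952] F [-0.6  0.1  0.4] gap 0.0007 q [ 0.3   0.43 -0.14  2.    0.07  0.62 -1.38]
shift units [0.09 0.02 2.72] turn [-0.01 -0.03  0.05]
```

>>> play_rows:
  steps:
    - [-1, 0.09, 0, 0.7, 0, 0, 0]
    - [-1, 0, 0, 0.7, 0, 0, 0]
    - [-1, 0, 0, 0.6, 0, 0, 0]
    - [-1, 0, 0, 0.4, 0, 0, 0]
    - [-1, 0, 0, 0, 0, 0, 0]

```text
time: 13.85
ee_pos: [0.5712, -0.1609, 0.1231]
ee_rot: [0.999, 0.033, 0.043, -0.002]
force: [0.0, -0.0, 0.8]
finger_gap: 0.0006
gripper_force: 0.0
```

>>> play_rows:
  steps:
    - [-1, 0, 0, 0.2, 0, 0, 0]
    - [-1, -0.02, 0, 0.2, 0, 0, 0]
    - [-1, -0.02, 0, 0.2, 0, 0, 0]

```text
time: 14.15
ee_pos: [0.5743, -0.1609, 0.1069]
ee_rot: [0.998, 0.033, 0.046, -0.001]
force: [1.5, 0.1, 2.5]
finger_gap: 0.0005
gripper_force: 1.0
```

Contact, 2.5 N. Pressing through.

>>> play_rows:
  steps:
    - [-1, -0.02, 0, 0.25, 0, 0, 0]
    - [-1, -0.02, 0, 0.25, 0, 0, 0]
    - [-1, -0.02, 0, 0.25, 0, 0, 0]
    - [-1, -0.02, 0, 0.2, 0, 0, 0]
    - [-1, 0, 0, 0, 0, 0, 0]

```text
time: 14.65
ee_pos: [0.5748, -0.1608, 0.0776]
ee_rot: [0.998, 0.034, 0.046, -0.001]
force: [1.2, -0.3, 1.9]
finger_gap: 0.0001
gripper_force: 0.9
```

>>> play_rows:
  steps:
    - [-1, -0.1, 0, -1, 0, 0, 0]
    - [-1, -0.3, 0, -1, 0, 0, 0]
    - [-1, -1, 0, -0.8, 0, 0, 0]
    - [-1, -1, 0, -0.8, 0, 0, 0]
    - [-1, -1, 0, -0.8, 0, 0, 0]

```text
time: 15.15
ee_pos: [0.458, -0.1681, 0.2002]
ee_rot: [0.999, 0.033, 0.043, -0.002]
force: [0.6, 0.4, 0.3]
finger_gap: 0.0008
gripper_force: 0.0
```

>>> play_rows:
  steps:
    - [-1, -1, 0, -0.8, 0, 0, 0]
    - [-1, -0.8, 0, -1, 0, 0, 0]
    - [-1, 0, 0.5, -1, 0, 0, 0]
    - [-1, 0, 0.5, -1, 0, 0, 0]
    - [-1, 0, 0, 0, 0, 0, 0]

```text
time: 15.65
ee_pos: [0.3989, -0.2047, 0.3119]
ee_rot: [0.998, 0.032, 0.046, -0.0]
force: [-0.5, 0.4, -1.5]
finger_gap: 0.0002
gripper_force: 0.0
```

```bash
python3 - <<'E'
from h import *
im=snap('side','s7');im2=snap('top','t7')
for c in('side','top'):
  for q in('stay_knee','lid_handle'):print(c,q,[(d['p'],d['centre']) for d in models.tip_of(q,c)])
go(np.array([.42,-.25,.4]),-v)
cv2.imwrite('pics/c7.png',np.hstack([im[60:360,250:550],im2[80:380,340:640]])[:,:,::-1])
E
```

```text
side stay_knee [(0.62, [212.7, 362.8])]
side lid_handle [(0.83, [103.7, 397.3])]
top stay_knee [(0.85, [251.8, 415.7]), (0.53, [220.3, 523.2])]
top lid_handle [(0.69, [218.9, 521.3])]
t 15.95 pos [ 0.398  -0.2018  0.3077] F [-0.1  0.8 -0. ] gap 0.0007 q [ 0.53  0.12 -0.18  2.13 -0.02  0.81 -1.14]
shift units [ 0.89  1.65 -3.01] turn [-0.02 -0.83  0.06]
```

View pics/c7.png

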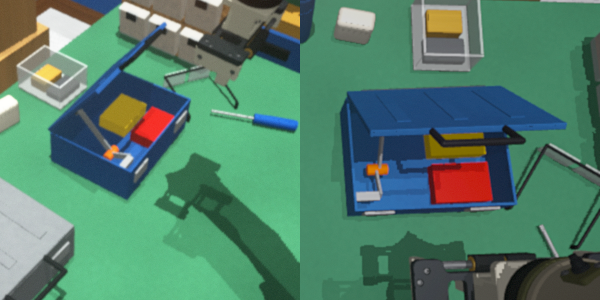

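The stay is broken and the lid is sinking freely (bar at side (104, 397)). The gripper is clear, and I raise it and wait.

>>> play_rows:
  steps:
    - [-1, -0.5, 0, -1, 0, 0, 0]
    - [-1, -0.3, 0, -0.8, 0, 0, 0]
    - [-1, 0, 0, 0, 0, 0, 0]
    - [-1, 0, 0, 0, 0, 0, 0]
    - [-1, 0, 0, 0, 0, 0, 0]

```text
time: 16.45
ee_pos: [0.3699, -0.204, 0.3594]
ee_rot: [0.998, 0.034, 0.044, -0.002]
force: [0.1, -0.2, -0.2]
finger_gap: 0.0003
gripper_force: 0.0
```

>>> play_rows:
  steps:
    - [-1, 0, 0, 0, 0, 0, 0]
    - [-1, 0, 0, 0, 0, 0, 0]
    - [-1, 0, 0, 0, 0, 0, 0]
    - [-1, 0, 0, 0, 0, 0, 0]
    - [-1, 0, 0, 0, 0, 0, 0]

```text
time: 16.95
ee_pos: [0.37, -0.2044, 0.3605]
ee_rot: [0.998, 0.033, 0.044, -0.002]
force: [-0.0, -0.2, 1.1]
finger_gap: 0.0
gripper_force: 0.0
```

```bash
python3 - <<'E'
from h import *
for i in range(100):
    viewer.read_camera("side")
    if i%25==24: print(r.observe()["time"],[(d['p'],d['centre']) for d in models.tip_of('lid_handle','side')])
im=snap('side','s8')
cv2.imwrite('pics/c8.png',im[60:460,100:600,::-1])
E
```

```text
18.2 [(0.66, [193.1, 432.7])]
19.5 [(0.66, [199.0, 434.2])]
20.8 [(0.57, [200.7, 432.9])]
22.1 [(0.85, [203.6, 433.8])]
```

View pics/c8.png

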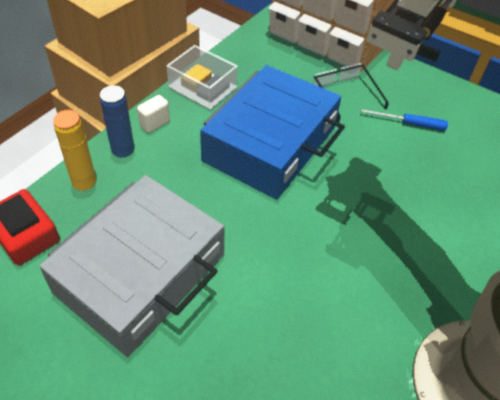

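The blue lid looks shut and the grey case is untouched. I wait a little longer and compare with the first picture before handing in.

>>> play_rows:
  steps:
    - [-1, 0, 0, 0, 0, 0, 0]
    - [-1, 0, 0, 0, 0, 0, 0]
    - [-1, 0, 0, 0, 0, 0, 0]
    - [-1, 0, 0, 0, 0, 0, 0]
    - [-1, 0, 0, 0, 0, 0, 0]

```text
time: 22.7
ee_pos: [0.37, -0.2045, 0.3606]
ee_rot: [0.998, 0.033, 0.044, -0.001]
force: [0.1, -0.2, -0.6]
finger_gap: 0.0004
gripper_force: 0.0
```

```bash
python3 - <<'E'
from h import *
a=cv2.imread('pics/side0.png')
for i in range(20): b=viewer.read_camera("side")
b=b[:,:,::-1].copy()
hm=lambda i:cv2.inRange(cv2.cvtColor(i,cv2.COLOR_BGR2HSV),(100,120,60),(125,255,255))[110:310,290:450]
c=cv2.imread('pics/s8.png')
d=lambda p,q:(int((hm(p)!=hm(q)).sum()),float(cv2.absdiff(p,q)[110:310,290:450].mean()))
print(d(a,b),d(c,b),d(a,c))
print("grey",float(cv2.absdiff(a,b)[230:420,140:330].mean()))
g=lambda i:cv2.cvtColor(i,cv2.COLOR_BGR2GRAY)[120:260,290:430].astype(np.float32)
print(cv2.phaseCorrelate(g(a),g(b)),r.observe()["time"])
E
```

```text
(37, 6.336197916666666) (30, 1.80946875) (41, 6.347020833333334)
grey 4.989861495844876
((-0.0011424737125054207, -0.02597671231329457), 0.9482414325078329) 23.7
```

The picture matches the starting one to within 0.03 px, so the lid is fully shut.

```bash
python3 -c "
from plant import r
print(r.sign_off())"
```

```text
the job is handed in; nothing more can be done
None
```

The blue lid was raised until the stay locked and stood by itself, then the roller was pressed to break the stay and the lid sank fully shut; the grey case stayed shut, and I handed the job in at about 24 s.

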